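# Unhook the caddy past the sprung keeper and stand it on the trivet

### The arm

A 6-joint arm with a two-finger parallel gripper is mounted at the origin on a cart in front of the work surface, level with it; the furniture and walls round the work are solid. World frame = base frame: x ahead of the robot, y to its left, z up, the work surface at z = 0. Lengths are in mm, angles in rad, forces in N, time in s.
With the tool pointing down it reaches from about 300 to 775 mm from the base axis. Payload 14.6 kg.
Tool frame: the origin (TCP) lies between the finger pads; the fingertips stand 14 mm ahead of it and the grasp point (between the pads) lies 5 mm behind it; z points along the fingers, y is the line along which they close (so a half turn about z gives the same grasp; the last joint's range is limited). The gripper opens to 94 mm and grips with 3 to 60 N. Pads are 16 mm wide; open, the fingers measure 119 mm over their backs; the gripper's body (75 mm by 177 mm) begins 78 mm behind the grasp point.
Start: joints at [-1.26, 0.3, 1.521, -0, 1.321, -0.067], TCP at [202.875, -511.206, 219.446] pointing down, gripper open.
Joint ranges: [-3.03, 3.03], [-0.79, 2.21], [0.23, 2.52], [-1.04, 4.18], [0, 3.07], [-2.55, 2.55]. Speed limits (rad/s): [2.22, 2.22, 2.57, 3.14, 3.14, 3.14].

### API

Orientations are given as a unit quaternion [w, x, y, z].
In Python, from bench import * gives the robot as it stands.
- The arm moves only by the shell command python3 -m inch 'ROWS' [FORCE]. ROWS is JSON, a list that holds one entry, the list of rows, each a list of 7 numbers: the turn, a rotation vector about the tool's x, y, z in degrees, then the shift along the tool's x, y, z in m, then the finger opening in m, from 0 to 0.094. In form: [[[wx, wy, wz, tx, ty, tz, jaw], ...]]. A call has exactly 5 rows; each row is the pose to reach, as a shift and turn from the pose commanded when the call began, along the tool's axes at that moment; what a row does not reach only later rows make up. A row lasts 1/8 s, in which the tool goes at most 62.5 mm and 10.7 degrees, less where a joint would pass 70% of its speed; a pose out of reach is approached as far as the arm can. A call with a gripper value outside its range is refused whole. The fingers move at their own pace and stop on an object; FORCE is the grip in N (left out, the last holds). Time passes only in rows, so rows that repeat a pose let the fingers close, or fill a call up. It gives the time, the measured TCP pose, the force, the opening and the grip force at its end, in the units of the state.
- observe(): the state, without advancing time (a new reading comes with each control period).
- camera(name): name is "scene" or "side" or "wrist"; returns the picture (384x512x3 uint8, red, green, blue); there is no depth.
- calibration(name): a dict with "vertical_fov" (degrees; the focal length in pixels is half the picture's height over the tangent of half this angle, whatever the lens; pixels are square), "cx", "cy" (the principal point, pixels), "dist" ([k1, k2, p1, p2, k3] as OpenCV has them; the pictures are not rectified), "R" (3x3) and "t" (3): a world point X has camera coordinates R X + t. Camera axes: x right, y down, z forward; pixel columns grow to the right and rows downward; lengths in mm; the calibration is good to about 2 mm. A picture is of the moment at which its call begins: read the wrist's pose just before it. calibration takes no time and is no camera call; for the wrist camera it gives the pose at the moment of the call.
- finish_job(): hands the job in; it is judged then, once.
The state is a dict: "t": time; "joint_pos": joint angles; "dq": joint speeds; "joint_efforts": joint torques, N m; "tool_pos": TCP position; "ee_rot": TCP orientation; "force": force on the tool from outside, world axes, zero at the start; "wrist_torque": the same for the moment, N m; "opening": finger opening in mm; "gripper_force": force on a finger pad.
Only numpy, scipy, OpenCV 4.12 (cv2) and the standard library are available. Lean on these libraries where they do the work, as an engineer would, in place of code of your own. Each camera call takes 0.05 s, during which the arm holds its last target. There are 200 camera calls.

### The job

Take the small steel caddy off the safety hook of its stand and set it down gently, upright, in the middle of the trivet. The hook's sprung keeper locks against lifting: push the caddy back towards the post so that its own cross bar presses the keeper open, keep it pressed while you raise the caddy, and bring it out forwards over the hook's nose. Use light forces only (stop pushing when the keeper comes up against its stop, and do not bear down), keep your fingers off the stand and leave the things round about where they are.

Things in the scene. Friction and masses are not known exactly. Their poses are not given: they have to be found in the camera images.
- caddy: Loose steel bowl (rim 91 mm, base 68 mm across, 45 mm high) with a rigid upright ladder frame, 263 mm high in all: two straps at y = -44 and 44 mm joined by two 8 mm round bars and a wooden grip on top. 0.25 to 0.5 kg. Hangs on the hook. Origin: centre of the underside; z up, y along the bars, x away from the robot, towards the stand's post.
- caddy_grip (a point): Centre of the wooden grip, 250 mm above the underside: 14 mm thick (caddy's x), 66 mm long (y), 26 mm high. Grip it firmly (50 to 60 N) across the 14 mm; with the fingertips at most 16 mm below this point they stay above the stand.
- caddy_bar (a point): Middle of the lower, hanging bar, 125 mm above the underside at x = 0; it rests in the hook. Ease its weight off the prong before pushing (by 0.5 mm or so, at most 2 mm): a caddy that is pushed while bearing down jams between prong and keeper, and its friction hides the keeper's spring and stop.
- caddy_press (a point): Middle of the upper, pressing bar: 203 mm above the underside, 5 mm to the caddy's +x. Pushed towards the post, this bar swings the keeper open.
- stand: Steel stand, fixed: base plate 120 x 110 x 14 mm centred at x = 110 mm, 18 mm round post 178 mm high at x = 130 mm. Origin: on the worktop under the hanging bar's mean place; z up, x level from the hook to the post (away from the robot). The hook head is clamped to the post up to 13 mm further in or out along x than its mean; this is not measured: find it by feel.
- stand_hook (a point): Mean place of the hanging bar. Level prong 14 mm wide, 9 mm thick, top 4 mm lower; mean nose 20 to 27 mm in front (-x), top 38 mm above; mean shank front 60 mm behind, top 103 mm above. Raised 43 mm the bar passes over the nose; past 65 mm the bowl's rim strikes the prong. At about 52 mm bring it out along -x, 95 mm from the stop; then it is free to go sideways at that height.
- stand_keeper (a point): Mean place of the keeper's hinge, 51 mm behind and 95 mm above stand_hook. The keeper, a sprung flap 85 x 10 x 4 mm, slopes 38 degrees below level forwards between the caddy's two bars to the nose. It swings only back, towards the post: pushed level along the stand's +x it is met after 0 to 30 mm, yields with 1 rising to 4 N, and is fully open at its firm stop (steep rise).
- stand_stop (a point): Mean place of the caddy's pressing bar when the keeper is at its firm stop, 27 to 56 mm from the start by the clamping; stop pushing at 6 to 9 N. Only the last 3 mm of travel before the stop free the lower bar for lifting; hold it there for the first 20 mm of the lift. More than 20 N on the hook is too much.
- trivet: Flat square trivet, 156 x 156 x 12 mm, fixed to the worktop; origin at the centre of its underside, top at z = 12 mm.
- lemon: Lemon, 78 x 55 x 56 mm, loose bystander; origin at the centre of its underside.
- short_tin: Short round tin, 75 mm across, 58 mm high, loose bystander; origin at the centre of its underside.
- glass: Drinking glass, 63 mm across, 87 mm high, loose bystander; origin at the centre of its underside.

How it is judged:
By the outcome, as a careful person would: the job done as asked, in the order asked, and still so for the second after the job is handed in, with the robot touching nothing.
It also fails if it takes over 72 s, if anything falls off the work surface, if the arm or the gripper's body presses on something with over 40 N, if the wrist force passes 120 N, or if a joint passes its speed limit or range.

## Working session

There is one attempt and no reset: what is moved stays moved. The work goes in short steps, Python scripts to look and compute and a shell command to move; the robot and the scene stay as the last step left them, time stands still between calls to the robot, and variables do not carry over. Pictures are saved under pics/ and viewed, at most 10 in all, crops included, and the job is handed in when it is done.

```bash
mkdir -p pics; ls; python3 - <<'E'
from bench import *
import cv2
s=observe();print(s['t'],s['tool_pos'],s['ee_rot'],s['force'],s['opening'])
for n in ("scene","side"):
    cv2.imwrite(f'pics/{n}0.png',camera(n)[:,:,::-1]); print(calibration(n))
E
```

```text
pics
0.0 [ 202.80719725 -510.98507148  218.90050472] [-5.60207954e-04  9.82210827e-01  1.87780654e-01 -6.33255649e-05] [ 0.01486349 -0.74157919 -0.27553918] 93.80687952869305
{'vertical_fov': 52.031979149396896, 'cx': 260.75686704504153, 'cy': 188.5927950990222, 'dist': array([-0.13202704,  0.        ,  0.        ,  0.        ,  0.        ]), 'R': array([[ 0.99390737, -0.10805967,  0.02170823],
       [-0.03085329, -0.46185494, -0.88641869],
       [ 0.10581216,  0.88034829, -0.46237503]]), 't': array([-518.0713069 ,  191.55204375, 1116.56474735])}
{'vertical_fov': 47.36568801574855, 'cx': 249.45284426971165, 'cy': 190.11094174355205, 'dist': array([-0.10453024,  0.        ,  0.        ,  0.        ,  0.        ]), 'R': array([[ 0.99966247,  0.02591908,  0.00177178],
       [ 0.01921664, -0.69181683, -0.72181728],
       [-0.01748309,  0.7216077 , -0.69208141]]), 't': array([-529.22289929,  134.26457261, 1231.95083427])}
```

View pics/scene0.png

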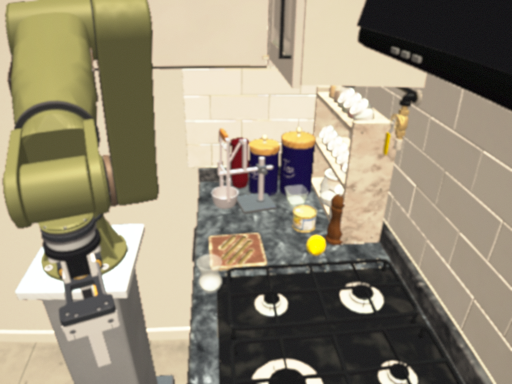

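View pics/side0.png

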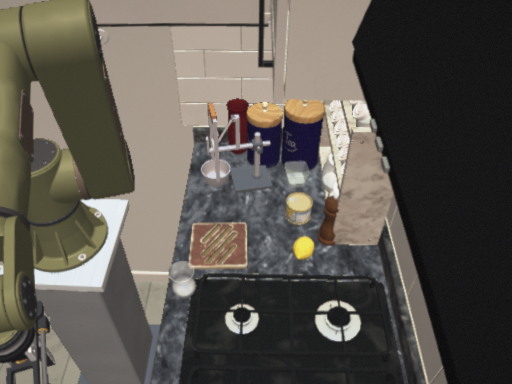

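The pictures show the caddy at scene (224,197) with its grip at (224,133), the stand behind it at (262,195), the trivet at (238,250), and the glass at (208,272). In the side view, the grip is at (212,112) and the trivet at (218,245). I'll zoom in on both.

```bash
python3 - <<'E'
import cv2,numpy as np
a=cv2.imread('pics/scene0.png')[120:220,200:290];b=cv2.imread('pics/side0.png')[95:195,195:285]
f=lambda i:cv2.resize(i,None,fx=4.4,fy=4.4*1.0,interpolation=cv2.INTER_CUBIC)
c=np.hstack([f(a),f(b)]);print(c.shape);cv2.imwrite('pics/crop1.png',c)
E
```

```text
(440, 792, 3)
```

View pics/crop1.png

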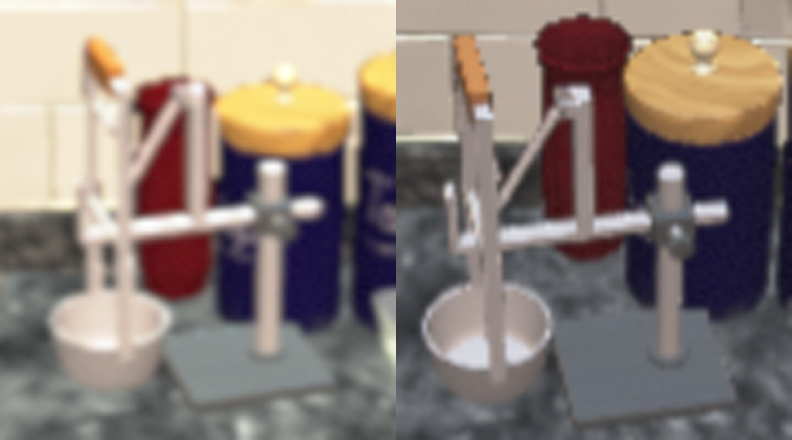

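```bash
cat > h.py <<'E'
from bench import *
import numpy as np, cv2
def ray(n,p,c=None):
    c=c or calibration(n);f=192/np.tan(np.radians(c['vertical_fov']/2))
    K=np.array([[f,0,c['cx']],[0,f,c['cy']],[0,0,1.]])
    u=cv2.undistortPoints(np.array([[p]],float),K,np.array(c['dist']))[0,0]
    d=c['R'].T@np.array([u[0],u[1],1]);return -c['R'].T@c['t'],d/np.linalg.norm(d)
def onz(n,p,z,c=None):
    o,d=ray(n,p,c);return (o+d*(z-o[2])/d[2])
def tri(rs):
    A=sum(np.eye(3)-np.outer(d,d) for o,d in rs);b=sum((np.eye(3)-np.outer(d,d))@o for o,d in rs)
    return np.linalg.solve(A,b)
E
python3 - <<'E'
from h import *
np.set_printoptions(precision=1,suppress=True)
T=lambda a,b:tri([ray('scene',a),ray('side',b)])
print('grip',T((223.6,134.8),(212.5,110.9)))
print('posttop',T((261.4,158.2),(257.7,134.1)),onz('scene',(261.4,158.2),178),onz('side',(257.7,134.1),178))
print('postbase',onz('scene',(260.9,199.1),14),onz('side',(256.8,175.7),14))
for p in [(235,190.3),(272.7,184.7),(265.9,165.5),(230.7,173.4)]: print('plate',onz('side',p,14))
for n,P in (('side',[(192,224),(247,223),(246,266),(189,267)]),('scene',[(209,236),(263,233),(268,263),(211,270)])):
    q=np.array([onz(n,p,12) for p in P]);print(n,q,q.mean(0))
o=calibration('wrist');print(o)
E
```

```text
grip [421.1 242.2 269.5]
posttop [547.5 265.7 174.9] [547.5 257.3 178. ] [546.6 262.3 178. ]
postbase [550.8 269.8  14. ] [546.1 261.3  14. ]
plate [479.7 191.9  14. ]
plate [596.5 220.5  14. ]
plate [575.3 312.3  14. ]
plate [462.  270.1  14. ]
side [[ 363.    51.    12. ]
 [ 520.8   59.4   12. ]
 [ 522.7  -92.5   12. ]
 [ 373.  -100.3   12. ]] [444.9 -20.6  12. ]
scene [[ 367.7   53.5   12. ]
 [ 534.3   57.7   12. ]
 [ 531.3  -91.1   12. ]
 [ 373.9 -109.4   12. ]] [451.8 -22.3  12. ]
{'vertical_fov': 60.953552848532915, 'cx': 256.46219618599383, 'cy': 192.71047184044076, 'dist': array([-0.1,  0. ,  0. ,  0. ,  0. ]), 'R': array([[ 0.4, -0.9, -0. ],
       [-0.9, -0.4,  0.3],
       [-0.3, -0.1, -1. ]]), 't': array([-548.9,  -27.6,  392.2])}
```

```bash
cat >> h.py <<'E'
from scipy.spatial.transform import Rotation as Ro
def st():
    s=observe();q=s['ee_rot'];return s,Ro.from_quat([q[1],q[2],q[3],q[0]])
def plan(target,yaw):
    """yaw: world angle (deg) of tool y, tool pointing straight down"""
    s,R=st();a=np.radians(yaw);y=np.array([np.cos(a),np.sin(a),0]);z=np.array([0,0,-1.])
    Rt=Ro.from_matrix(np.c_[np.cross(y,z),y,z])
    print('turn',np.round(np.degrees((R.inv()*Rt).as_rotvec()),2),'shift m',np.round(R.inv().apply(np.array(target)-s['tool_pos'])/1000,4))
    M=R.as_matrix();print('tool x',M[:,0].round(3),'y',M[:,1].round(3),'z',M[:,2].round(3))
E
python3 - <<'E'
from h import *
plan([400,235,400],14)
c=calibration('wrist');s,R=st();print(R.inv().apply(-c['R'].T@c['t']-s['tool_pos']), (R.as_matrix().T@c['R'].T).round(2))
E
```

```text
turn [-5.000e-02 -5.000e-02 -8.235e+01] shift m [ 0.4585 -0.6209 -0.1804]
tool x [0.929 0.369 0.   ] y [ 0.369 -0.929 -0.001] z [-0.     0.001 -1.   ]
[  82.35295274   -0.54620748 -164.75218198] [[-0.   -0.96 -0.28]
 [ 1.   -0.   -0.  ]
 [ 0.   -0.28  0.96]]
```

```bash
python3 -m inch '[[[0,0,-6,0.033,-0.045,-0.05,0.094],[0,0,-12,0.066,-0.09,-0.075,0.094],[0,0,-18,0.1,-0.135,-0.1,0.094],[0,0,-24,0.133,-0.18,-0.115,0.094],[0,0,-30,0.166,-0.225,-0.13,0.094]]]'; python3 -c "
from h import *
plan([400,235,400],14)"
```

```text
t: 0.72
tool_pos: [274.1, -239.2, 349.8]
ee_rot: [0.0, 0.9, 0.437, 0.0]
force: [1.1, 0.1, 0.1]
opening: 94.0
gripper_force: 0.0
turn [ 1.000e-02  0.000e+00 -5.219e+01] shift m [ 0.4506 -0.1942 -0.0502]
tool x [0.618 0.786 0.   ] y [ 0.786 -0.618  0.   ] z [ 0. -0. -1.]
```

```bash
python3 -m inch '[[[0,0,-6,0.055,-0.024,-0.015,0.05],[0,0,-13,0.11,-0.048,-0.03,0.05],[0,0,-20,0.165,-0.072,-0.04,0.05],[0,0,-27,0.22,-0.096,-0.05,0.05],[0,0,-34,0.275,-0.119,-0.05,0.05]]]'; python3 -c "
from h import *
plan([400,235,400],14)"
```

```text
t: 1.35
tool_pos: [351.4, 50.5, 400.1]
ee_rot: [0.001, 0.732, 0.681, 0.001]
force: [1.0, -1.0, -0.7]
opening: 51.1
gripper_force: 0.0
turn [ 9.000e-02  1.000e-02 -1.811e+01] shift m [1.875e-01 3.520e-02 1.000e-04]
tool x [0.072 0.997 0.   ] y [ 0.997 -0.072  0.002] z [ 0.002 -0.    -1.   ]
```

```bash
python3 -m inch '[[[0,0,-6,0.05,0.01,0,0.05],[0,0,-12,0.1,0.02,0,0.05],[0,0,-18,0.15,0.03,0,0.05],[0,0,-18,0.187,0.035,0,0.05],[0,0,-18,0.187,0.035,0,0.05]]]'; python3 - <<'E'
from h import *
import json
plan([400,235,400],14)
c=calibration('wrist');i=camera('wrist')[:,:,::-1]
import pickle;pickle.dump(c,open('w1.pkl','wb'));cv2.imwrite('pics/w1.png',cv2.resize(i,(800,600),interpolation=cv2.INTER_CUBIC))
E
```

```text
t: 1.98
tool_pos: [400.5, 233.9, 398.3]
ee_rot: [-0.001, 0.617, 0.787, -0.001]
force: [0.1, 0.1, -0.8]
opening: 50.0
gripper_force: 0.0
turn [-0.12  0.02 -0.21] shift m [ 0.0012 -0.0002 -0.0017]
tool x [-0.238  0.971 -0.   ] y [ 0.971  0.238 -0.002] z [-0.002 -0.001 -1.   ]
```

View pics/w1.png

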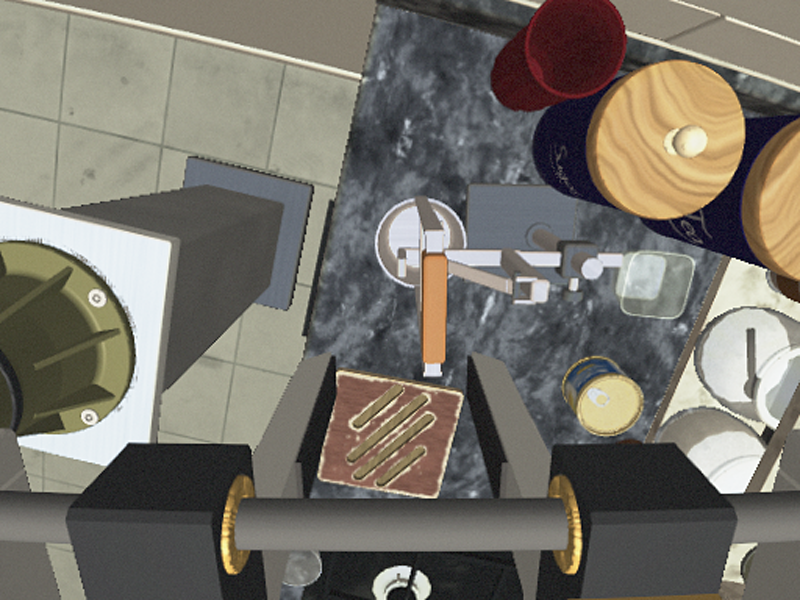

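The wrist picture shows the orange grip at about (421–447, 255–362), lined up with the tool's x axis. The prong's arm lies along row 260, so a yaw of 14° fits. The trivet corners are (337,370), (464,388), (438,497) and (318,481).

```bash
python3 - <<'E'
from h import *
import pickle
np.set_printoptions(precision=1,suppress=True)
c=pickle.load(open('w1.pkl','rb'));s=1.5625
w=lambda x,y:((x+.5)/s-.5,(y+.5)/s-.5)
rs=[ray('scene',(223.6,134.3)),ray('side',(212.5,110.9)),ray('w',w(434,308),c)]
P=tri(rs);print(P,[np.linalg.norm(np.cross(P-o,d)) for o,d in rs]);print(tri(rs[1:]),tri(rs[::2]))
for z in (270,280,290):
  e=[onz('w',w(*p),z,c) for p in ((421,255),(447,255),(445,362),(423,362))]
  print(z,onz('w',w(434,308),z,c),np.linalg.norm(e[0]-e[3]),np.linalg.norm(e[0]-e[1]),np.degrees(np.arctan2(*(e[0]+e[1]-e[2]-e[3])[:2])))
q=np.array([onz('w',w(*p),12,c) for p in ((337,370),(464,388),(438,497),(318,481))]);print(q,q.mean(0))
print([np.degrees(np.arctan2(*(q[b]-q[a])[[1,0]])) for a,b in((0,1),(3,2))])
print(onz('w',w(403,262),145,c),onz('w',w(592,262),178,c))
plan([421,235,300],14)
E
```

```text
[421.5 233.4 274.8] [np.float64(1.3786647624463317), np.float64(1.2880405190330642), np.float64(0.3380326410619557)]
[421.  233.5 276. ] [421.8 232.9 273.7]
270 [421.8 231.8 270. ] 67.37784256822927 15.176974671412456 -14.772087569272832
280 [420.5 234.6 280. ] 65.07856892753887 14.659059337865441 -14.772087569272841
290 [419.1 237.4 290. ] 62.77929528684843 14.141144004318317 -14.772087569272848
[[365.6  58.8  12. ]
 [516.8  72.   12. ]
 [526.6 -83.9  12. ]
 [372.8 -97.2  12. ]] [445.5 -12.6  12. ]
[np.float64(4.996861285562553), np.float64(4.966166362359607)]
[403.4 229.5 145. ] [544.  271.3 178. ]
turn [-0.1  0.  -0.3] shift m [-0.   0.   0.1]
tool x [-0.2  1.  -0. ] y [ 1.   0.2 -0. ] z [-0. -0. -1.]
```

```bash
python3 -c "
from h import *
plan([421,233.5,270],14.5)"
```

```text
turn [-0.09  0.02 -0.77] shift m [-0.0041  0.0203  0.1287]
tool x [-0.237  0.971 -0.   ] y [ 0.971  0.237 -0.002] z [-0.001 -0.001 -1.   ]
```

```bash
python3 -m inch '[[[0,0,-0.7,-0.004,0.02,0,0.05],[0,0,-0.7,-0.004,0.02,0.03,0.05],[0,0,-0.7,-0.004,0.02,0.06,0.05],[0,0,-0.7,-0.004,0.02,0.075,0.05],[0,0,-0.7,-0.004,0.02,0.075,0.05]]]' ; python3 - <<'E'
from h import *
import pickle
plan([421,233.5,270],14.5)
c=calibration('wrist');i=camera('wrist')[:,:,::-1]
pickle.dump(c,open('w2.pkl','wb'));cv2.imwrite('pics/w2.png',cv2.resize(i,(800,600),interpolation=cv2.INTER_CUBIC))
E
```

```text
t: 2.65
tool_pos: [420.8, 232.5, 324.4]
ee_rot: [-0.0, 0.614, 0.79, -0.0]
force: [0.6, 0.2, 0.6]
opening: 50.5
gripper_force: 0.0
turn [-0.03  0.01 -0.19] shift m [0.0009 0.0004 0.0544]
tool x [-0.247  0.969 -0.   ] y [ 0.969  0.247 -0.001] z [-0.001 -0.    -1.   ]
```

View pics/w2.png

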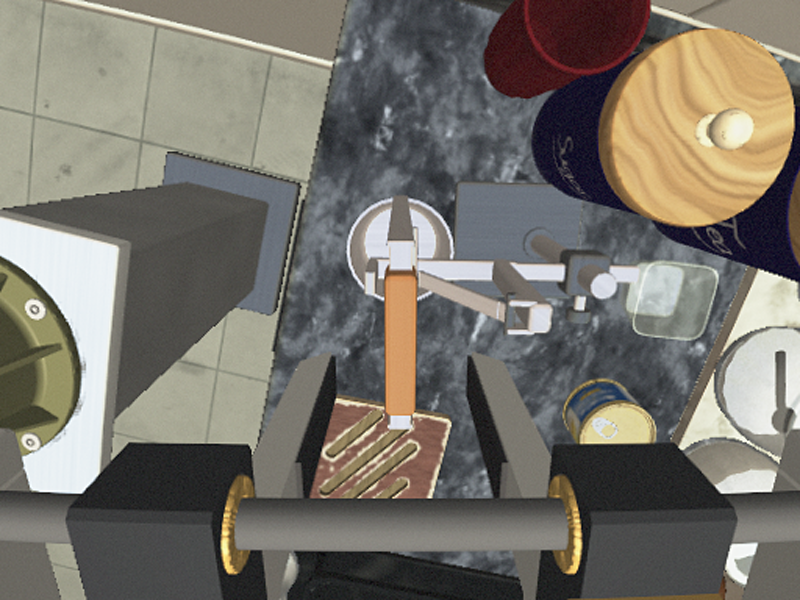

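The grip (386–415 × 272–415, centre about (400,342)) is centred between the fingers and aligned with them.

```bash
python3 - <<'E'
from h import *
import pickle
np.set_printoptions(precision=1,suppress=True)
c=pickle.load(open('w2.pkl','rb'));c1=pickle.load(open('w1.pkl','rb'));s=1.5625
w=lambda x,y:((x+.5)/s-.5,(y+.5)/s-.5)
for a,b in (((434,255),(400.5,271)),((434,362),(400,416)),((434,308),(400,342))):print(tri([ray('',w(*a),c1),ray('',w(*b),c)]))
for z in (270,280,290):
  e=[onz('w',w(*p),z,c) for p in ((386,271),(415,271),(413,416),(387,416))]
  print(z,onz('w',w(400,342),z,c),np.linalg.norm(e[0]-e[3]),np.linalg.norm(e[0]-e[1]))
E
```

```text
[413.9 262.5 264.6]
[427.6 205.9 290.3]
[421.1 233.  273.9]
270 [421.3 231.7 270. ] 71.25604427344176 12.761307724841764
280 [420.4 235.4 280. ] 68.00388795747756 12.178876186009141
290 [419.4 239.1 290. ] 64.75173164151343 11.596444647176487
```

```bash
python3 -m inch '[[[0,0,0,0.001,0,0.02,0.05],[0,0,0,0.001,0,0.04,0.05],[0,0,0,0.001,0,0.052,0.05],[0,0,0,0.001,0,0.055,0.05],[0,0,0,0.001,0,0.055,0.05]]]';python3 -m inch '[[[0,0,0,0,0,0,0.035],[0,0,0,0,0,0,0.024],[0,0,0,0,0,0,0.018],[0,0,0,0,0,0,0.015],[0,0,0,0,0,0,0.012]]]' 55;python3 -m inch '[[[0,0,0,0,0,0,0.005],[0,0,0,0,0,0,0.005],[0,0,0,0,0,0,0.005],[0,0,0,0,0,0,0.005],[0,0,0,0,0,0,0.005]]]' 55; python3 -c "
from h import *
s=observe();print(s['wrist_torque'],s['force'])
plan([421,233,270],14.5)"
```

```text
t: 3.32
tool_pos: [420.9, 234.2, 270.1]
ee_rot: [0.0, 0.613, 0.79, 0.0]
force: [0.6, -0.2, 0.0]
opening: 50.1
gripper_force: 0.0
t: 3.95
tool_pos: [420.5, 234.0, 269.4]
ee_rot: [-0.0, 0.613, 0.79, -0.0]
force: [-1.3, 0.0, 0.9]
opening: 13.7
gripper_force: 55.0
t: 4.58
tool_pos: [420.6, 234.0, 269.4]
ee_rot: [-0.0, 0.613, 0.79, -0.0]
force: [-2.8, -0.8, 1.6]
opening: 13.7
gripper_force: 55.0
[-0.18274344  0.55021454 -0.02149329] [-2.78064871 -0.77864618  1.63979883]
turn [-0.01 -0.   -0.16] shift m [-0.0011  0.0001 -0.0006]
tool x [-0.248  0.969  0.   ] y [ 0.969  0.248 -0.   ] z [-0.  0. -1.]
```

```bash
python3 -m inch '[[[0,0,0,0,0,-0.0003,0.005],[0,0,0,0,0,-0.0006,0.005],[0,0,0,0,0,-0.001,0.005],[0,0,0,0,0,-0.001,0.005],[0,0,0,0,0,-0.001,0.005]]]';python3 -m inch '[[[0,0,0,0,0,-0.0002,0.005],[0,0,0,0,0,-0.0005,0.005],[0,0,0,0,0,-0.0005,0.005],[0,0,0,0,0,-0.0005,0.005],[0,0,0,0,0,-0.0005,0.005]]]'
```

```text
t: 5.2
tool_pos: [420.7, 234.1, 270.3]
ee_rot: [-0.0, 0.613, 0.79, -0.0]
force: [-0.3, -0.9, -3.5]
opening: 13.5
gripper_force: 55.0
t: 5.82
tool_pos: [420.7, 234.1, 270.9]
ee_rot: [-0.0, 0.613, 0.79, 0.0]
force: [0.1, -0.3, -2.9]
opening: 13.6
gripper_force: 55.0
```

```bash
cat > f.sh <<'E'
python3 -c "
from h import *
s,R=st();f=R.inv().apply(s['force']);p=R.inv().apply(s['tool_pos']-np.array([420.7,234.1,270.9]))
print('tool-frame force',f.round(2),'disp',p.round(2),'torq',s['wrist_torque'].round(2))"
E
python3 -m inch '[[[0,0,0,0,0.004,0,0.005],[0,0,0,0,0.008,0,0.005],[0,0,0,0,0.012,0,0.005],[0,0,0,0,0.015,0,0.005],[0,0,0,0,0.015,0,0.005]]]'; sh f.sh;  python3 -m inch '[[[0,0,0,0,0.002,0,0.005],[0,0,0,0,0.004,0,0.005],[0,0,0,0,0.006,0,0.005],[0,0,0,0,0.008,0,0.005],[0,0,0,0,0.008,0,0.005]]]'; sh f.sh
```

```text
t: 6.45
tool_pos: [435.4, 237.8, 270.8]
ee_rot: [-0.0, 0.613, 0.79, -0.0]
force: [0.1, -0.2, -2.8]
opening: 13.7
gripper_force: 55.0
tool-frame force [-0.17  0.05  2.78] disp [-0.05 15.12  0.13] torq [-0.01 -0.04  0.02]
t: 7.08
tool_pos: [443.0, 239.8, 270.9]
ee_rot: [-0.0, 0.613, 0.79, -0.0]
force: [0.5, 0.2, -3.7]
opening: 13.6
gripper_force: 55.0
tool-frame force [0.12 0.52 3.68] disp [-0.05 23.05  0.04] torq [-0.02 -0.11  0.02]
```

```bash
for i in 1; do :; done; python3 -m inch '[[[0,0,0,0,0.001,0,0.005],[0,0,0,0,0.002,0,0.005],[0,0,0,0,0.003,0,0.005],[0,0,0,0,0.003,0,0.005],[0,0,0,0,0.003,0,0.005]]]' >/dev/null; sh f.sh;  python3 -m inch '[[[0,0,0,0,0.001,0,0.005],[0,0,0,0,0.002,0,0.005],[0,0,0,0,0.003,0,0.005],[0,0,0,0,0.003,0,0.005],[0,0,0,0,0.003,0,0.005]]]'>/dev/null; sh f.sh
```

```text
tool-frame force [ 0.55 -0.16  3.05] disp [-0.04 25.93  0.04] torq [-0.08 -0.06 -0.04]
tool-frame force [0.17 0.15 3.34] disp [-4.000e-02  2.895e+01  2.000e-02] torq [-0.02 -0.12  0.03]
```

```bash
python3 -m inch '[[[0,0,0,0,0.001,0,0.005],[0,0,0,0,0.002,0,0.005],[0,0,0,0,0.003,0,0.005],[0,0,0,0,0.003,0,0.005],[0,0,0,0,0.003,0,0.005]]]' >/dev/null; sh f.sh;  python3 -m inch '[[[0,0,0,0,0.001,0,0.005],[0,0,0,0,0.002,0,0.005],[0,0,0,0,0.003,0,0.005],[0,0,0,0,0.003,0,0.005],[0,0,0,0,0.003,0,0.005]]]'>/dev/null; sh f.sh;  python3 -m inch '[[[0,0,0,0,0.001,0,0.005],[0,0,0,0,0.002,0,0.005],[0,0,0,0,0.003,0,0.005],[0,0,0,0,0.003,0,0.005],[0,0,0,0,0.003,0,0.005]]]'>/dev/null; sh f.sh
```

```text
tool-frame force [-0.43 -0.66  3.11] disp [-2.000e-02  3.194e+01  4.000e-02] torq [-0.03 -0.12  0.01]
tool-frame force [0.44 0.01 3.79] disp [-0.04 34.96 -0.  ] torq [-0.04 -0.17  0.04]
tool-frame force [-0.   -0.36  4.16] disp [-0.05 37.94  0.04] torq [-0.09  0.13  0.01]
```

```bash
python3 - <<'E'
from h import *
F=[]
for k in range(6):
    s,R=st();F.append(R.inv().apply(s['force']));i=camera('side' if k%2 else 'scene')[:,:,::-1]
    if k==0:a=i
b=i;print(np.mean(F,0),np.std(F,0))
f=lambda i:cv2.resize(i,None,fx=4.4,fy=4.4,interpolation=cv2.INTER_CUBIC)
cv2.imwrite('pics/c2.png',np.hstack([f(a[100:220,205:295]),f(b[75:195,200:290])]))
E
```

```text
[-0.18019834 -0.68681816  3.51285971] [0.38820625 0.26517396 0.48022881]
```

View pics/c2.png

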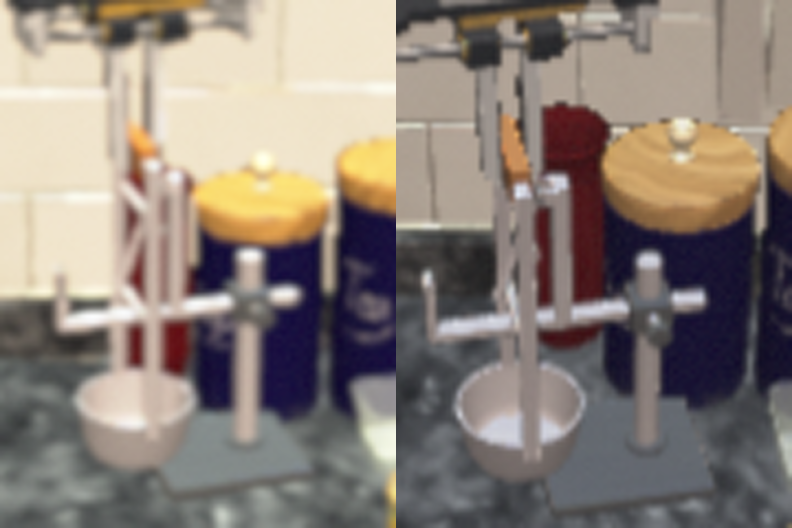

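The caddy has moved back and hangs clear inside the hook, and the pressing bar is near the keeper. The force along the push is about -0.7 N, so the keeper is just being met. I'll go on in small steps and average the readings.

```bash
cat > f.sh <<'E'
python3 -c "
from h import *
F=[]
for k in range(4):
    camera('side');s,R=st();F.append(R.inv().apply(s['force']))
p=R.inv().apply(s['tool_pos']-np.array([420.7,234.1,270.9]))
print('tool force',np.mean(F,0).round(2),'disp',p.round(2),'torq',s['wrist_torque'].round(2),'t',s['t'])"
E
python3 -m inch '[[[0,0,0,0,0.001,0,0.005],[0,0,0,0,0.002,0,0.005],[0,0,0,0,0.003,0,0.005],[0,0,0,0,0.003,0,0.005],[0,0,0,0,0.003,0,0.005]]]' >/dev/null; sh f.sh;  python3 -m inch '[[[0,0,0,0,0.001,0,0.005],[0,0,0,0,0.002,0,0.005],[0,0,0,0,0.002,0,0.005],[0,0,0,0,0.002,0,0.005],[0,0,0,0,0.002,0,0.005]]]'>/dev/null; sh f.sh
```

```text
tool force [-0.14 -2.34  4.32] disp [-2.000e-02  4.094e+01 -0.000e+00] torq [-0.15  0.4   0.  ] t 11.325
tool force [-0.6  -2.57  5.4 ] disp [-5.000e-02  4.294e+01 -2.000e-02] torq [-0.22  0.63  0.01] t 12.15
```

```bash
python3 -m inch '[[[0,0,0,0,0.001,0,0.005],[0,0,0,0,0.0015,0,0.005],[0,0,0,0,0.0015,0,0.005],[0,0,0,0,0.0015,0,0.005],[0,0,0,0,0.0015,0,0.005]]]' >/dev/null; sh f.sh;  python3 -m inch '[[[0,0,0,0,0.001,0,0.005],[0,0,0,0,0.0015,0,0.005],[0,0,0,0,0.0015,0,0.005],[0,0,0,0,0.0015,0,0.005],[0,0,0,0,0.0015,0,0.005]]]'>/dev/null; sh f.sh
```

```text
tool force [-0.05 -3.67  5.92] disp [-3.000e-02  4.444e+01  1.000e-02] torq [-0.28  0.8   0.02] t 12.975
tool force [-0.56 -7.66  4.79] disp [-4.000e-02  4.557e+01  8.000e-02] torq [-0.58  1.64 -0.05] t 13.8
```

Stop felt: 7.7 N at 45.6 mm of travel. I'll lift while keeping it pressed.

```bash
python3 -m inch '[[[0,0,0,0,0,-0.0015,0.005],[0,0,0,0,0,-0.003,0.005],[0,0,0,0,0,-0.0045,0.005],[0,0,0,0,0,-0.006,0.005],[0,0,0,0,0,-0.006,0.005]]]' >/dev/null; sh f.sh
```

```text
tool force [-0.35 -8.78  6.36] disp [ 0.   45.34 -5.68] torq [-0.53  1.77  0.02] t 14.625
```

```bash
python3 -m inch '[[[0,0,0,0,-0.0003,-0.0015,0.005],[0,0,0,0,-0.0003,-0.003,0.005],[0,0,0,0,-0.0003,-0.0045,0.005],[0,0,0,0,-0.0003,-0.006,0.005],[0,0,0,0,-0.0003,-0.006,0.005]]]' >/dev/null; sh f.sh
```

```text
tool force [ 0.24 -0.61  2.49] disp [-1.000e-02  4.584e+01 -1.211e+01] torq [-0.06  0.08 -0.07] t 15.45
```

```bash
python3 -m inch '[[[0,0,0,0,0,-0.001,0.005],[0,0,0,0,0,-0.002,0.005],[0,0,0,0,0,-0.003,0.005],[0,0,0,0,0,-0.003,0.005],[0,0,0,0,0,-0.003,0.005]]]' >/dev/null; sh f.sh; python3 - <<'E'
import sys
from h import *
a=camera('scene')[:,:,::-1];b=camera('side')[:,:,::-1]
f=lambda i:cv2.resize(i,None,fx=5.5,fy=5.5,interpolation=cv2.INTER_CUBIC)
cv2.imwrite('pics/c3.png',np.hstack([f(a[112:212,212:284]),f(b[88:188,205:277])]))
E
```

```text
tool force [-0.37 -0.7   2.83] disp [-2.000e-02  4.571e+01 -1.502e+01] torq [-0.11  0.05 -0.02] t 16.275
```

View pics/c3.png

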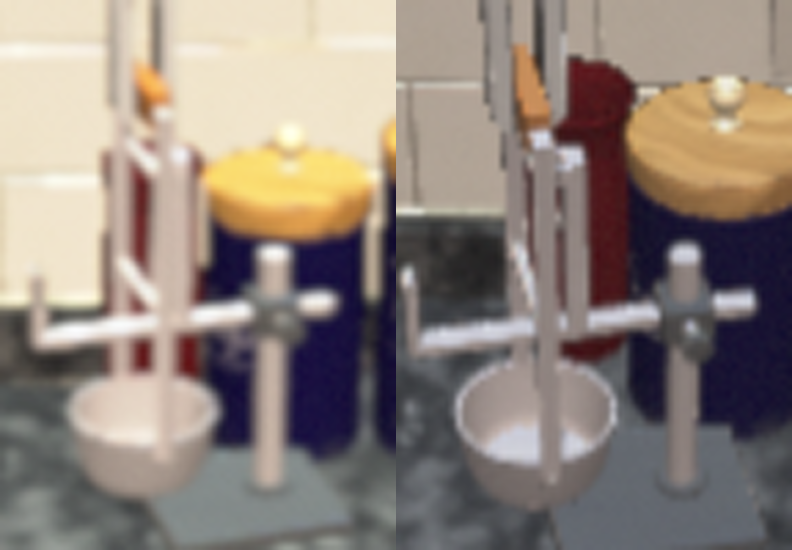

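The keeper's diagonal no longer shows, so it is held back. The lower bar, at (140,285) in the left crop, is already above the prong. The forces are down to the caddy's weight, so I'll keep lifting.

```bash
python3 -m inch '[[[0,0,0,0,0,-0.0015,0.005],[0,0,0,0,0,-0.003,0.005],[0,0,0,0,0,-0.0045,0.005],[0,0,0,0,0,-0.006,0.005],[0,0,0,0,0,-0.006,0.005]]]' >/dev/null; sh f.sh;python3 -m inch '[[[0,0,0,0,0,-0.003,0.005],[0,0,0,0,0,-0.006,0.005],[0,0,0,0,0,-0.008,0.005],[0,0,0,0,0,-0.010,0.005],[0,0,0,0,0,-0.010,0.005]]]' >/dev/null; sh f.sh
```

```text
tool force [-0.1  -0.6   2.58] disp [-4.000e-02  4.567e+01 -2.100e+01] torq [-0.1   0.07  0.07] t 17.2
tool force [ 0.13 -0.5   2.52] disp [-4.000e-02  4.565e+01 -3.098e+01] torq [-0.08  0.11  0.01] t 18.025
```

```bash
python3 -m inch '[[[0,0,0,0,0,-0.003,0.005],[0,0,0,0,0,-0.006,0.005],[0,0,0,0,0,-0.008,0.005],[0,0,0,0,0,-0.010,0.005],[0,0,0,0,0,-0.010,0.005]]]' >/dev/null; sh f.sh;python3 -m inch '[[[0,0,0,0,0,-0.003,0.005],[0,0,0,0,0,-0.006,0.005],[0,0,0,0,0,-0.008,0.005],[0,0,0,0,0,-0.010,0.005],[0,0,0,0,0,-0.010,0.005]]]' >/dev/null; sh f.sh
```

```text
tool force [ 0.17 -0.58  2.99] disp [-3.000e-02  4.565e+01 -4.098e+01] torq [-0.1   0.15 -0.05] t 18.85
tool force [ 0.42 -1.05  2.77] disp [-3.000e-02  4.570e+01 -5.103e+01] torq [-0.14  0.17 -0.01] t 19.675
```

```bash
python3 -m inch '[[[0,0,0,0,-0.004,0,0.005],[0,0,0,0,-0.008,0,0.005],[0,0,0,0,-0.012,0,0.005],[0,0,0,0,-0.016,0,0.005],[0,0,0,0,-0.02,0,0.005]]]' >/dev/null; sh f.sh;python3 -m inch '[[[0,0,0,0,-0.005,0,0.005],[0,0,0,0,-0.01,0,0.005],[0,0,0,0,-0.015,0,0.005],[0,0,0,0,-0.02,0,0.005],[0,0,0,0,-0.025,0,0.005]]]' >/dev/null; sh f.sh
```

```text
tool force [-0.44  0.07  2.95] disp [-2.000e-02  2.567e+01 -5.104e+01] torq [-0.02 -0.08 -0.01] t 20.5
tool force [-0.44 -0.25  3.01] disp [-2.000e-02  6.600e-01 -5.108e+01] torq [-0.05 -0.14 -0.03] t 21.325
```

```bash
python3 -m inch '[[[0,0,0,0,-0.005,0,0.005],[0,0,0,0,-0.01,0,0.005],[0,0,0,0,-0.015,0,0.005],[0,0,0,0,-0.02,0,0.005],[0,0,0,0,-0.025,0,0.005]]]' >/dev/null; sh f.sh;python3 -m inch '[[[0,0,0,0,-0.006,0,0.005],[0,0,0,0,-0.012,0,0.005],[0,0,0,0,-0.018,0,0.005],[0,0,0,0,-0.023,0,0.005],[0,0,0,0,-0.027,0,0.005]]]' >/dev/null; sh f.sh
```

```text
tool force [-0.39 -0.23  3.13] disp [-2.000e-02 -2.433e+01 -5.108e+01] torq [-0.01 -0.14 -0.02] t 22.15
tool force [-0.19  0.08  3.06] disp [-3.000e-02 -5.130e+01 -5.103e+01] torq [-0.05 -0.13  0.01] t 22.975
```

```bash
python3 - <<'E'
from h import *
np.set_printoptions(precision=1,suppress=True)
for n,(y0,y1,x0,x1) in (('side',(210,280,175,262)),('scene',(225,280,195,280))):
    i=camera(n);h=cv2.cvtColor(i,cv2.COLOR_RGB2HSV)
    m=((h[:,:,0]<25)|(h[:,:,0]>165))&(h[:,:,1]>50)&(h[:,:,2]>60);k=np.zeros_like(m);k[y0:y1,x0:x1]=1
    m=(m&k).astype(np.uint8);m=cv2.morphologyEx(m,cv2.MORPH_CLOSE,np.ones((7,7)))
    c=max(cv2.findContours(m,0,2)[0],key=cv2.contourArea)
    q=np.array([onz(n,p[0],12)[:2] for p in c],np.float32);print(n,cv2.contourArea(c),cv2.minAreaRect(q))
s=observe();print(s['tool_pos'])
E
```

```text
side 2501.5 ((444.21258544921875, -20.707290649414062), (156.54122924804688, 162.95423889160156), 2.4974136352539062)
scene 1848.0 ((446.6676940917969, -24.00579071044922), (162.0068817138672, 175.56509399414062), 1.8985440731048584)
[371.1 221.4 321.9]
```

```bash
python3 -c "
from h import *
plan([446,-16.5,322],14.3)"
```

```text
turn [-0.    0.    0.04] shift m [-2.49e-01  1.37e-02 -1.00e-04]
tool x [-0.248  0.969 -0.   ] y [ 0.969  0.248 -0.   ] z [-0. -0. -1.]
```

```bash
python3 -m inch '[[[0,0,0,-0.015,0.001,0,0.005],[0,0,0,-0.04,0.002,0,0.005],[0,0,0,-0.07,0.004,0,0.005],[0,0,0,-0.1,0.006,0,0.005],[0,0,0,-0.13,0.007,0,0.005]]]' >/dev/null;python3 -m inch '[[[0,0,0,-0.03,0.002,0,0.005],[0,0,0,-0.06,0.004,0,0.005],[0,0,0,-0.09,0.005,0,0.005],[0,0,0,-0.11,0.006,0,0.005],[0,0,0,-0.119,0.007,0,0.005]]]'; python3 - <<'E'
from h import *
a=camera('scene')[:,:,::-1];b=camera('side')[:,:,::-1]
f=lambda i:cv2.resize(i,None,fx=4,fy=4,interpolation=cv2.INTER_CUBIC)
cv2.imwrite('pics/c4.png',np.hstack([f(a[150:290,185:285]),f(b[150:290,170:270])]))
plan([446,-16.5,322],14.3)
E
```

```text
t: 24.32
tool_pos: [446.3, -17.9, 321.8]
ee_rot: [-0.0, 0.614, 0.789, -0.0]
force: [-0.1, 1.2, -3.2]
opening: 13.6
gripper_force: 55.0
turn [-0.02 -0.   -0.02] shift m [ 0.0007 -0.0001 -0.0002]
tool x [-0.247  0.969  0.   ] y [ 0.969  0.247 -0.   ] z [-0. -0. -1.]
```

View pics/c4.png

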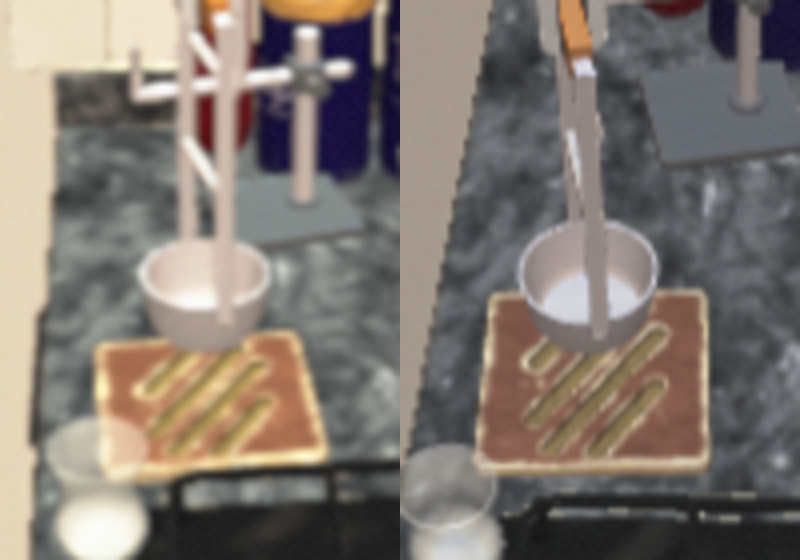

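The caddy hangs upright over the trivet: the bowl is at x≈588 in the right crop and the trivet's middle at about 593. Lowering now.

```bash
python3 -m inch '[[[0,0,0,0.0005,0,0.01,0.005],[0,0,0,0.0005,0,0.02,0.005],[0,0,0,0.0005,0,0.03,0.005],[0,0,0,0.0005,0,0.037,0.005],[0,0,0,0.0005,0,0.04,0.005]]]'; sh f.sh;python3 -m inch '[[[0,0,0,0,0,0.0015,0.005],[0,0,0,0,0,0.003,0.005],[0,0,0,0,0,0.0045,0.005],[0,0,0,0,0,0.006,0.005],[0,0,0,0,0,0.006,0.005]]]' ; sh f.sh
```

```text
t: 25.05
tool_pos: [446.0, -15.9, 281.4]
ee_rot: [-0.0, 0.613, 0.79, -0.0]
force: [-0.6, -1.0, -2.8]
opening: 13.6
gripper_force: 55.0
tool force [0.12 0.19 3.  ] disp [-248.58  -37.24  -11.2 ] torq [-0.02 -0.09 -0.01] t 25.25
t: 25.88
tool_pos: [446.1, -15.9, 275.8]
ee_rot: [-0.0, 0.613, 0.79, -0.0]
force: [0.2, -0.2, -3.1]
opening: 13.8
gripper_force: 55.0
tool force [ 0.2  -0.12  3.02] disp [-248.53  -37.33   -5.04] torq [-0.   -0.11 -0.04] t 26.075
```

```bash
python3 -m inch '[[[0,0,0,0,0,0.0006,0.005],[0,0,0,0,0,0.0012,0.005],[0,0,0,0,0,0.0018,0.005],[0,0,0,0,0,0.0024,0.005],[0,0,0,0,0,0.003,0.005]]]' >/dev/null; sh f.sh;python3 -m inch '[[[0,0,0,0,0,0.0006,0.005],[0,0,0,0,0,0.0012,0.005],[0,0,0,0,0,0.0018,0.005],[0,0,0,0,0,0.0018,0.005],[0,0,0,0,0,0.0018,0.005]]]' >/dev/null; sh f.sh
```

```text
tool force [ 0.03 -0.05  3.59] disp [-248.54  -37.34   -2.02] torq [ 0.04 -0.11 -0.02] t 26.9
tool force [0.38 0.15 2.92] disp [-2.4855e+02 -3.7320e+01 -2.2000e-01] torq [-0.01 -0.09 -0.01] t 27.725
```

```bash
for k in 1; do python3 -m inch '[[[0,0,0,0,0,0.0005,0.005],[0,0,0,0,0,0.001,0.005],[0,0,0,0,0,0.0015,0.005],[0,0,0,0,0,0.0015,0.005],[0,0,0,0,0,0.0015,0.005]]]' >/dev/null; sh f.sh;done;python3 -m inch '[[[0,0,0,0,0,0.0005,0.005],[0,0,0,0,0,0.001,0.005],[0,0,0,0,0,0.0015,0.005],[0,0,0,0,0,0.0015,0.005],[0,0,0,0,0,0.0015,0.005]]]' >/dev/null; sh f.sh
```

```text
tool force [-0.01  0.14  2.96] disp [-248.54  -37.35    1.28] torq [-0.03 -0.12  0.01] t 28.55
tool force [ 0.01 -0.29  3.16] disp [-248.54  -37.34    2.8 ] torq [ 0.02 -0.11  0.04] t 29.375
```

```bash
python3 -m inch '[[[0,0,0,0,0,0.0004,0.005],[0,0,0,0,0,0.0008,0.005],[0,0,0,0,0,0.0012,0.005],[0,0,0,0,0,0.0012,0.005],[0,0,0,0,0,0.0012,0.005]]]' >/dev/null; sh f.sh;python3 -m inch '[[[0,0,0,0,0,0.0004,0.005],[0,0,0,0,0,0.0008,0.005],[0,0,0,0,0,0.0012,0.005],[0,0,0,0,0,0.0012,0.005],[0,0,0,0,0,0.0012,0.005]]]' >/dev/null; sh f.sh
```

```text
tool force [-0.2   0.3   2.98] disp [-248.54  -37.33    4.01] torq [ 0.01 -0.12 -0.01] t 30.2
tool force [0.08 0.07 2.94] disp [-248.53  -37.34    5.18] torq [-0.05 -0.14  0.03] t 31.025
```

```bash
python3 -m inch '[[[0,0,0,0,0,0.0005,0.005],[0,0,0,0,0,0.001,0.005],[0,0,0,0,0,0.0015,0.005],[0,0,0,0,0,0.0015,0.005],[0,0,0,0,0,0.0015,0.005]]]' >/dev/null; sh f.sh;python3 -m inch '[[[0,0,0,0,0,0.0004,0.005],[0,0,0,0,0,0.0008,0.005],[0,0,0,0,0,0.0012,0.005],[0,0,0,0,0,0.0012,0.005],[0,0,0,0,0,0.0012,0.005]]]' >/dev/null; sh f.sh
```

```text
tool force [-0.12  0.41  3.39] disp [-248.52  -37.35    6.7 ] torq [-0.02 -0.11 -0.  ] t 31.85
tool force [ 0.06 -0.05  3.19] disp [-248.52  -37.34    7.9 ] torq [-0.05 -0.06  0.02] t 32.675
```

```bash
python3 -m inch '[[[0,0,0,0,0,0.0004,0.005],[0,0,0,0,0,0.0008,0.005],[0,0,0,0,0,0.0012,0.005],[0,0,0,0,0,0.0012,0.005],[0,0,0,0,0,0.0012,0.005]]]' >/dev/null; sh f.sh;python3 -m inch '[[[0,0,0,0,0,0.0004,0.005],[0,0,0,0,0,0.0008,0.005],[0,0,0,0,0,0.0012,0.005],[0,0,0,0,0,0.0012,0.005],[0,0,0,0,0,0.0012,0.005]]]' >/dev/null; sh f.sh
```

```text
tool force [0.04 0.04 3.12] disp [-248.53  -37.33    9.08] torq [-0.01 -0.06  0.04] t 33.5
tool force [0.45 0.29 3.37] disp [-248.54  -37.34   10.3 ] torq [ 0.02 -0.08 -0.02] t 34.325
```

```bash
python3 -m inch '[[[0,0,0,0,0,0.0004,0.005],[0,0,0,0,0,0.0008,0.005],[0,0,0,0,0,0.0012,0.005],[0,0,0,0,0,0.0016,0.005],[0,0,0,0,0,0.0016,0.005]]]' >/dev/null; sh f.sh;python3 -m inch '[[[0,0,0,0,0,0.0004,0.005],[0,0,0,0,0,0.0008,0.005],[0,0,0,0,0,0.0012,0.005],[0,0,0,0,0,0.0012,0.005],[0,0,0,0,0,0.0012,0.005]]]' >/dev/null; sh f.sh
```

```text
tool force [ 1.04 -0.71 -4.09] disp [-248.56  -37.23   11.59] torq [0.06 0.24 0.03] t 35.15
tool force [  1.99  -2.47 -16.1 ] disp [-248.6   -36.95   11.69] torq [ 0.27  0.89 -0.02] t 35.975
```

Contact. I'll ease the load off and then release.

```bash
python3 -m inch '[[[0,0,0,0,0,-0.0006,0.005],[0,0,0,0,0,-0.0012,0.005],[0,0,0,0,0,-0.0014,0.005],[0,0,0,0,0,-0.0014,0.005],[0,0,0,0,0,-0.0014,0.005]]]' >/dev/null; sh f.sh
```

```text
tool force [ 0.75 -0.32 -5.21] disp [-248.55  -37.27   11.57] torq [0.11 0.11 0.03] t 36.8
```

```bash
python3 -m inch '[[[0,0,0,0,0,-0.0003,0.005],[0,0,0,0,0,-0.0005,0.005],[0,0,0,0,0,-0.0005,0.005],[0,0,0,0,0,-0.0005,0.005],[0,0,0,0,0,-0.0005,0.005]]]' >/dev/null; sh f.sh; python3 -m inch '[[[0,0,0,0,0,0,0.014],[0,0,0,0,0,0,0.016],[0,0,0,0,0,0,0.02],[0,0,0,0,0,0,0.03],[0,0,0,0,0,0,0.04]]]'
```

```text
tool force [0.34 0.07 3.48] disp [-248.5   -37.43   11.37] torq [-0.06 -0.12 -0.04] t 37.625
t: 38.25
tool_pos: [446.1, -15.9, 259.8]
ee_rot: [0.0, 0.613, 0.79, 0.0]
force: [0.9, 1.1, -0.0]
opening: 36.5
gripper_force: 0.0
```

```bash
python3 -m inch '[[[0,0,0,0,0,-0.003,0.05],[0,0,0,0,0,-0.015,0.05],[0,0,0,0,0,-0.035,0.05],[0,0,0,0,0,-0.065,0.05],[0,0,0,0,0,-0.1,0.05]]]';python3 -m inch '[[[0,0,0,0,0,-0.03,0.05],[0,0,0,0,0,-0.03,0.05],[0,0,0,0,0,-0.03,0.05],[0,0,0,0,0,-0.03,0.05],[0,0,0,0,0,-0.03,0.05]]]'; python3 - <<'E'
from h import *
a=camera('scene')[:,:,::-1];b=camera('side')[:,:,::-1]
f=lambda i:cv2.resize(i,None,fx=3,fy=3,interpolation=cv2.INTER_CUBIC)
cv2.imwrite('pics/c5.png',np.hstack([f(a[110:300,185:315]),f(b[110:300,170:300])]))
E
```

```text
t: 38.88
tool_pos: [445.9, -15.9, 361.4]
ee_rot: [0.0, 0.613, 0.79, 0.0]
force: [0.4, -0.2, 0.6]
opening: 50.1
gripper_force: 0.0
t: 39.5
tool_pos: [446.0, -15.9, 389.2]
ee_rot: [-0.0, 0.613, 0.79, -0.0]
force: [0.6, -0.0, -0.3]
opening: 50.3
gripper_force: 0.0
```

View pics/c5.png

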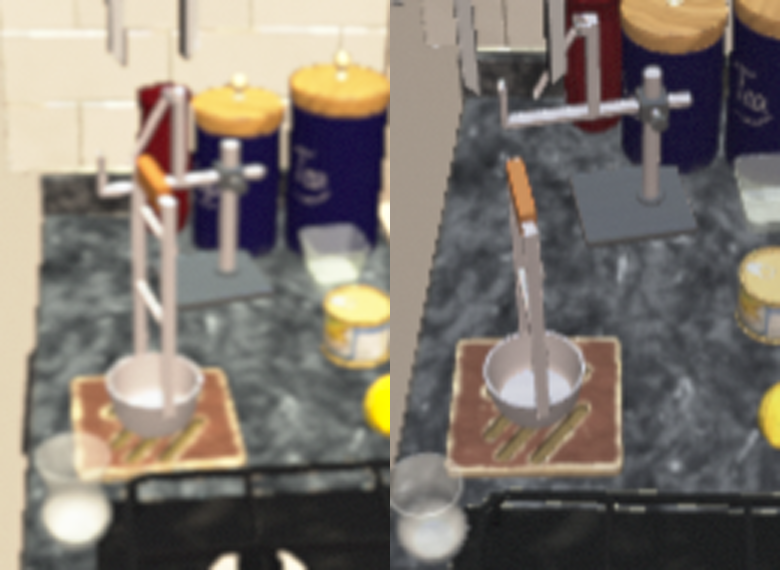

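The caddy stands upright on the trivet with the gripper clear. The rim centre is at (534,370) in the right crop and (155,382) in the left; the keeper has sprung back. I'll check the centring.

```bash
python3 - <<'E'
from h import *
np.set_printoptions(precision=1,suppress=True)
for n,p,Q,o in (('side',(534,370),[(455,340),(618,340),(622,463),(449,464)],(170-130,110)),('scene',(154,381),[(73,382),(226,370),(244,460),(80,471)],(185,110))):
    g=lambda p:(p[0]/3+o[0],p[1]/3+o[1])
    q=np.array([onz(n,g(x),12) for x in Q]);print(n,'rim',onz(n,g(p),57),'trivet',q.mean(0),q[:,:2].tolist())
E
```

```text
side rim [445.6 -20.3  57. ] trivet [444.9 -17.   12. ] [[361.73999085998287, 53.48829810500081], [517.955868724407, 58.02067651905361], [526.039742809804, -86.95841586132076], [373.83798534258483, -92.66986626266191]]
scene rim [447.5 -23.   57. ] trivet [449.2 -21.5  12. ] [[368.722254598625, 46.25303547571309], [525.8106850910754, 56.52631220476178], [526.5187524840734, -92.20281415802413], [375.67559847832933, -96.69957908126582]]
```

Centred to within a few millimetres, and everything is free, so I'm handing in.

```bash
python3 -c "
from bench import *
print(finish_job())"
```

```text
the job is handed in; nothing more can be done
None
```

The caddy is off the hook and standing upright on the trivet, centred to within a few millimetres by the camera check. The job is handed in with the gripper clear, after about 40 s of the 72 s; the keeper stop was felt at about 8 N (peak about 9 N during the lift), but the set-down briefly pressed on the trivet with about 16 N before I eased off and released.

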